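# Spin the tube carousel and brake it on its mark

## Task

Mix the samples in the tube carousel: push one of its metal pegs with a fingertip to flick the wheel into a free counter-clockwise spin (seen from above), and let the orange mark run past the green zone untouched at least once and on to the far side. Then gently brake the wheel with a fingertip on its dark rim so that this touch stops it with the orange mark inside the green zone, never halting it elsewhere or pushing it into place, and lift the finger clear. Only touch the wheel, lifting nothing; keep off the sample tubes and leave everything else on the desk where it is.

Things in the scene. Friction and masses are not known exactly. Their poses are not given: they have to be found in the camera images.
- stand: Grey foot of the carousel, screwed to the desk. Origin on the wheel's axis at desk height, z up. A bracket reaches out along its own -x and carries the green zone. Nothing else of it stands outside the wheel.
- zone (a point): Centre of the green zone, a fixed green arc 22 mm wide just outside the wheel's rim, spanning 0.21 rad (12 degrees) either side of its centre as seen from the axis. This point lies 130 mm from the axis (so over the rim, beside the arc), 50 mm above the desk. The green arc itself lies 147 to 169 mm from the axis, its top 50 mm above the desk.
- carousel (a joint): Angle of the free-running wheel, rad, counted on over full turns, growing counter-clockwise from above. 0 (and every multiple of 2 pi) = orange mark at the centre of the green zone. Starts at rest between -5.0 and -2.2. Ball bearing: after a flick the wheel coasts, losing speed with a time constant of roughly 4 to 6 s plus about 0.1 rad/s per second, so 4 rad/s lasts about 10 s and 2 turns. A finger pressed on the rim stops it within a few hundredths of a second.
- deck: The wheel's white disc, 280 mm across, 12 mm thick, its flat top 50 mm above the desk; the outer 26 mm of the top is a dark rubber rim band (112 to 138 mm from the axis) to brake on. The whole wheel sits on a soft spring: pressed down it gives way evenly, by up to 6 mm (about 2 N to start, 1.5 N more per mm), and comes back up by itself; a press of 3 to 10 N is plenty. Origin on the axis at desk height; its own -x axis points to the orange mark.
- mark (a point): Centre of the orange mark, a 10 mm wide radial stripe on the rim; this point turns with the wheel, 130 mm from the axis, 50 mm above the desk.
- pegs: Three upright metal pegs on the wheel, 12 mm thick (15 mm at the head, 18 mm at the foot), 78 mm from the axis, tops 86 mm above the desk (36 mm above the disc). As seen from the axis they stand 60, 180 and 300 degrees round from the orange mark. Origin on the axis at desk height. Hardly any force is needed to set the wheel turning.
- tube_holder: Blue holder in the middle of the wheel, 84 mm across, with six small sample tubes whose tops stand about 82 mm above the desk; all of it within 45 mm of the axis and turning with the wheel. Not to be touched.
- reagent_b: Bystander: white bottle with blue cap, 50 mm across, 115 tall; origin under its centre.
- reagent_c: Bystander: small cream bottle with red cap, 40 mm across, 85 tall; origin under its centre.
- wash_bottle: Bystander: wash bottle with red spout, 66x110x184; origin under its centre.
- marker_black: Bystander: red and white marker lying on the desk, 135 long.
- forceps: Bystander: steel forceps lying on the desk, 134 long.
- petri_dish_1: Bystander: petri dish, 58 across, 15 tall.
- pen_blue: Bystander: pen lying on the desk, 145 long.

How it is judged:
By the outcome, as a careful person would: the job done as asked, in the order asked, and still so for the second after the job is handed in, with the robot touching nothing.
It also fails if it takes over 58 s, if anything falls off the work surface, if the arm or the gripper's body presses on something with over 40 N, if the wrist force passes 120 N, or if a joint passes its speed limit or range.

## Robot

A 7-joint arm with a two-finger parallel gripper is mounted at the origin on a cart in front of the work surface, level with it; the furniture and walls round the work are solid. World frame = base frame: x ahead of the robot, y to its left, z up, the work surface at z = 0. Lengths are in m, angles in rad, forces in N, time in s.
With the tool pointing down it reaches from about 0.35 to 0.9 m from the base axis. Payload 8.1 kg.
Tool frame: the origin (TCP) lies midway between the tips of the shut fingers; the grasp point (between the pads) lies arm.tcp_to_grasp behind it (arm.tcp_to_grasp is the distance from the TCP to the grasp point, in m); z points along the fingers, y is the line along which they close (so a half turn about z gives the same grasp; the last joint's range is limited). The gripper opens to 92 mm and grips with 3 to 60 N. Pads are 19 mm wide; open, the fingers measure 130 mm over their backs; the gripper's body (75 mm by 190 mm) begins 47 mm behind the grasp point.
Start: joints at [-1.33, 0.434, 0.025, 1.573, -0.012, 1.134, -0.075], TCP at [0.211, 0.588, 0.227] pointing down, gripper open.
Joint ranges: [-2.62, 2.62], [-0.44, 2.09], [-1.27, 1.32], [0.08, 2.57], [-1.32, 4.46], [0.12, 2], [-2.74, 2.74]. Speed limits (rad/s): [2.22, 2.22, 3.01, 3.01, 3.14, 3.14, 3.14].

## Interface

Orientations are given as a rotation vector (axis times angle).
In Python, from cell import observe, get_image, arm gives the robot as it stands. The module is installed in compiled form; this text tells all that it offers.
- The arm moves only by the tool drive_tool, never from a script. Its argument "steps" is a list of rows, each a list of 5 numbers: the closure, from 0 (fully open) to 1 (shut), then the shift along the world's x, y, z in mm, then the turn about the world's z in rad. In form: [[hand, x, y, z, roll], ...]. A call has 1 to 20 rows; each row shifts and turns the commanded pose from where the row before left it; what a row does not reach is not made up. A row lasts 1/12 s, in which the tool goes at most 41.7 mm and 7.16 degrees, less where a joint would pass 70% of its speed; a pose out of reach is approached as far as the arm can. A call with a gripper value outside its range is refused whole. The fingers move at their own pace and stop on an object; "grip_force" is the grip in N (left out, the last holds). Time passes only in rows, so rows that do not move let the fingers close. It gives the time, the measured TCP pose, the force, the opening and the grip force at its end, in the units of the state.
- observe(): the state, without advancing time (a new reading comes with each control period).
- get_image(name): name is "side" or "top" or "wrist"; returns a dict with "image" (420x560x3 uint8, red, green, blue), "vfov" (degrees; the focal length in pixels is half the picture's height over the tangent of half this angle, whatever the lens; pixels are square), "cx", "cy" (the principal point, pixels), "k1" (the pictures are not rectified: a ray, as slopes to the right and down, at radius r is drawn at 1 + k1 r^2 times it, then the intrinsics apply), "xyz" and "attitude" of the camera in the world. Camera axes: x right, y down, z forward; pixel columns grow to the right and rows downward; lengths in m; the calibration is good to about 2 mm. A picture is of the moment at which its call begins. There is no depth.
- arm.sign_off(): hands the job in; it is judged then, once.
The state is a dict: "clock": time; "joints": joint angles; "dq": joint speeds; "joint_efforts": joint torques, N m; "position": TCP position; "ee_rot": TCP orientation; "force": force on the tool from outside, world axes, zero at the start; "ft_torque": the same for the moment, N m; "width": opening from 0.0 (shut) to 1.0 (fully open); "gripper_force": force on a finger pad.
Only numpy, scipy, OpenCV 4.12 (cv2) and the standard library are available. Lean on these libraries where they do the work, as an engineer would, in place of code of your own. Each camera call takes 0.05 s, during which the arm holds its last target. There are 200 camera calls.

## Working session

There is one attempt and no reset: what is moved stays moved. The work goes in short steps, Python scripts to look and compute and a tool call to move; the robot and the scene stay as the last step left them, time stands still between calls to the robot, and variables do not carry over. Pictures are saved under pics/ and viewed, at most 10 in all, crops included, and the job is handed in when it is done.

Besides the shell and the picture viewer there is one more tool, called after "Call:" as name(argument=value, ...) on one line, values as JSON. drive_tool: Moves the arm, as the interface text tells. Its arguments: {"type":"object","properties":{"steps":{"type":"array"},"grip_force":{"type":"number"}},"required":["steps"]}

```bash
mkdir -p pics; cat > h.py <<'E'
import numpy as np, cv2
from scipy.spatial.transform import Rotation as R
from cell import observe, get_image, arm
def rot(a):
    a=np.array(a,float)
    return a if a.shape==(3,3) else (R.from_rotvec(a).as_matrix() if a.size==3 else R.from_quat(a).as_matrix())
def K(c):
    f=c["image"].shape[0]/2/np.tan(np.radians(c["vfov"])/2)
    return np.array([[f,0,c["cx"]],[0,f,c["cy"]],[0,0,1.]])
def topt(c,px,z):
    p=cv2.undistortPoints(np.array(px,float).reshape(-1,1,2),K(c),np.array([0.]*4)).reshape(-1,2)
    # invert r(1+k1 r^2)
    rd=np.linalg.norm(p,axis=1); r=rd.copy()
    for _ in range(30): r=rd/(1+c["k1"]*r*r)
    p=p*(r/np.maximum(rd,1e-9))[:,None]
    d=np.c_[p,np.ones(len(p))]@rot(c["attitude"]).T
    o=np.array(c["xyz"]); return o+d*((z-o[2])/d[:,2])[:,None]
def proj(c,P):
    q=(np.atleast_2d(P)-np.array(c["xyz"]))@rot(c["attitude"]); s=q[:,:2]/q[:,2:]
    s=s*(1+c["k1"]*(s**2).sum(1))[:,None]; k=K(c); return s*k[0,0]+k[:2,2]
def save(c,n): cv2.imwrite("pics/"+n,c["image"][:,:,::-1])
E
python3 - <<'E'
from h import *
for n in("top","side"):
    c=get_image(n); save(c,n+"0.png"); print(n,{k:c[k] for k in c if k!="image"})
s=observe(); print(s, arm.tcp_to_grasp)
E
```

```text
top {'vfov': 52.44545735884657, 'cx': 278.60064101455924, 'cy': 205.65446935246288, 'k1': -0.11017115273818325, 'xyz': array([ 0.38888825, -0.00563801,  1.39703107]), 'attitude': array([-2.16199805,  2.13453598, -0.1835206 ])}
side {'vfov': 48.67577539755722, 'cx': 280.84468913220024, 'cy': 206.96512809086215, 'k1': -0.1428750905213272, 'xyz': array([ 0.34746707, -0.9519429 ,  0.82269157]), 'attitude': array([-2.22556293,  0.23658815, -0.1473616 ])}
{'clock': 0.1, 'joints': array([-1.32962922,  0.43516255,  0.02498767,  1.573967  , -0.01158551,
        1.13399474, -0.07508016]), 'dq': array([ 0.00053498, -0.00037022, -0.00193682, -0.0006274 , -0.00108396,
       -0.00195894, -0.00274865]), 'joint_efforts': array([ 3.09633178e-03, -6.69118023e+01,  9.88542661e-01, -3.15146184e+01,
       -6.02382305e-02,  3.74671456e-02,  1.07519490e-04]), 'position': array([0.21056103, 0.58799971, 0.226033  ]), 'ee_rot': array([-5.37403576e-01, -3.09519262e+00,  2.17370214e-03]), 'force': array([-0.53595572,  0.35559215, -0.07814884]), 'ft_torque': array([-0.01695733, -0.00959541, -0.0209856 ]), 'gripper_force': 0.0, 'width': 1.003062645157277} 0.0188
```

View pics/top0.png

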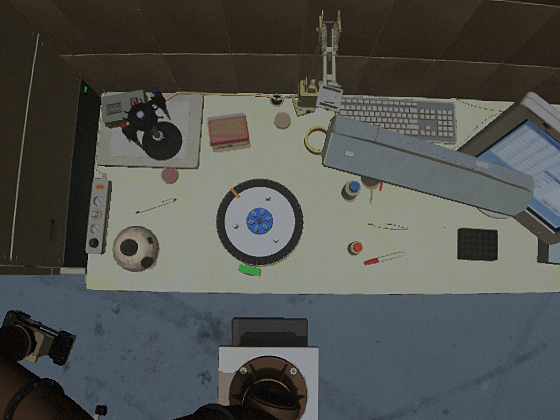

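View pics/side0.png

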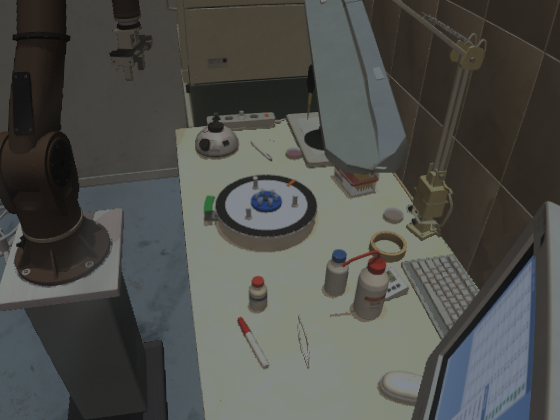

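The top view shows the wheel centred near (260,221), the mark at (235,191), the green zone at (249,270), and pegs near (268,199), (236,227) and (276,241). The side view shows the wheel at (266,205), the green zone at (210,208), and the bystanders and lamp all to the right of or beyond the wheel.

```bash
cat >> h.py <<'E'
def cen(m):
    n,l,s,c=cv2.connectedComponentsWithStats(m.astype(np.uint8)); 
    i=1+np.argmax(s[1:,4]); return c[i],s[i,4],s[i,:4]
def masks(c):
    h=cv2.cvtColor(c["image"],cv2.COLOR_RGB2HSV); H,S,V=[h[...,i].astype(int) for i in range(3)]
    roi=np.zeros(H.shape,bool); roi[165:290,200:320]=1
    return dict(green=roi&(H>45)&(H<75)&(S>130)&(V>80), orange=roi&(H>5)&(H<24)&(S>130)&(V>110), blue=roi&(H>95)&(H<125)&(S>110)&(V>70))
E
python3 - <<'E'
from h import *
c=get_image("top"); m=masks(c)
for k in m:
    p,a,b=cen(m[k]); print(k,p,a,b,topt(c,[p],.06 if k=="blue" else .05))
g=cv2.cvtColor(c["image"],cv2.COLOR_RGB2GRAY)
roi=np.zeros(g.shape,np.uint8); cv2.circle(roi,(260,222),48,1,-1)
d=((g<70)&(roi>0)).astype(np.uint8)
n,l,s,_=cv2.connectedComponentsWithStats(d); d=(l==1+np.argmax(s[1:,4])).astype(np.uint8)
ct=max(cv2.findContours(d,cv2.RETR_EXTERNAL,cv2.CHAIN_APPROX_NONE)[0],key=cv2.contourArea)[:,0]
P=topt(c,cv2.convexHull(ct)[:,0],.05); A=np.c_[2*P[:,:2],np.ones(len(P))]; x=np.linalg.lstsq(A,(P[:,:2]**2).sum(1),rcond=None)[0]
print("outer",x[:2],np.sqrt(x[2]+x[0]**2+x[1]**2), d.sum())
# inner disc
w=((g>110)&(roi>0)); 
hole=cv2.findContours(d,cv2.RETR_CCOMP,cv2.CHAIN_APPROX_NONE); hs=[q for q,h in zip(hole[0],hole[1][0]) if h[3]>=0]; q=max(hs,key=cv2.contourArea)[:,0]
P=topt(c,cv2.convexHull(q)[:,0],.05); A=np.c_[2*P[:,:2],np.ones(len(P))]; x=np.linalg.lstsq(A,(P[:,:2]**2).sum(1),rcond=None)[0]
print("inner",x[:2],np.sqrt(x[2]+x[0]**2+x[1]**2))
im=cv2.resize(c["image"][160:290,195:325],(780,600),interpolation=cv2.INTER_CUBIC)
cv2.imwrite("pics/crop.png",im[:,:,::-1])
E
```

```text
green [248.99315068 269.66438356] 146 [238 264  22  11] [[0.39474847 0.0643459  0.05      ]]
orange [234.48484848 192.54545455] 33 [230 188  10  10] [[0.63945185 0.11616572 0.05      ]]
blue [259.25870647 220.7039801 ] 402 [247 208  26  26] [[0.54836512 0.03461787 0.06      ]]
outer [0.54814484 0.03445811] 0.13802511304367293 1909
inner [0.41246095 0.05997346] 0.0064592249536479214
```

View pics/crop.png

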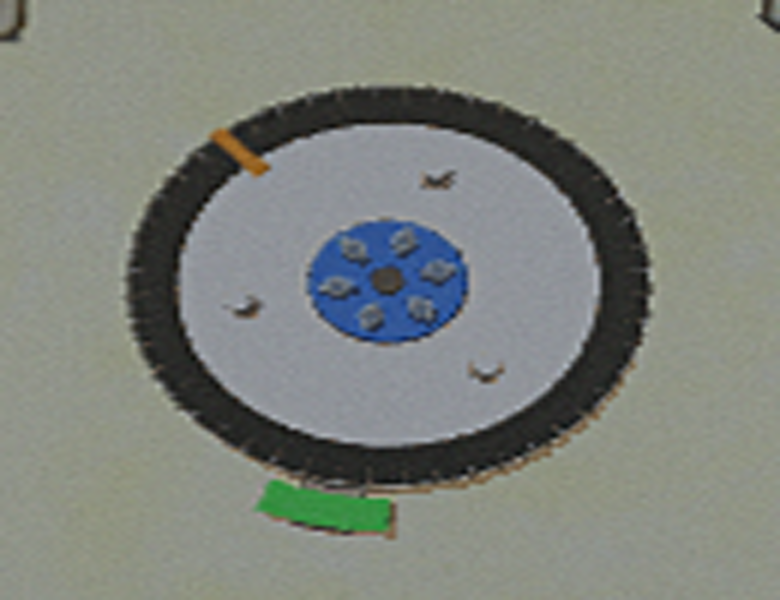

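The pixel measurements check out. The axis is at (0.548, 0.0345), with rim radius 138 mm and the green arc at 156 mm, 169°. The mark is at 41.8°, so the wheel angle is about -2.22, and one peg stands at 101.8°. I'll go behind that peg with the fingers shut and tool y roughly radial.

Call:
drive_tool(steps=[[1,19.5,-25.1,-4,0.0465],[1,19.5,-25.1,-4,0.0465],[1,19.5,-25.1,-4,0.0465],[1,19.5,-25.1,-4,0.0465],[1,19.5,-25.1,-4,0.0465],[1,19.5,-25.1,-4,0.0465],[1,19.5,-25.1,-4,0.0465],[1,19.5,-25.1,-4,0.0465],[1,19.5,-25.1,-4,0.0465],[1,19.5,-25.1,-4,0.0465],[1,19.5,-25.1,-4,0.0465],[1,19.5,-25.1,-4,0.0465],[1,19.5,-25.1,-4,0.0465],[1,19.5,-25.1,-4,0.0465],[1,19.5,-25.1,-4,0.0465],[1,19.5,-25.1,-4,0.0465],[1,19.5,-25.1,-4,0.0465],[1,19.5,-25.1,-4,0.0465]], grip_force=10)

```text
clock: 1.65
position: [0.5623, 0.1352, 0.1544]
ee_rot: [0.77, -3.045, -0.0]
force: [0.6, -0.1, 0.5]
width: 0.001
gripper_force: 0.0
```

Call:
drive_tool(steps=[[1,0,0,0,0]])

```text
clock: 1.73
position: [0.565, 0.129, 0.1538]
ee_rot: [0.758, -3.049, 0.006]
force: [0.2, -0.7, 0.3]
width: 0.004
gripper_force: 0.0
```

```bash
python3 - <<'E'
from h import *
s=observe(); M=rot(s["ee_rot"]); print(s["clock"],s["position"],M.round(3),s["width"],s["force"],s["joints"])
for n in("wrist","top","side"): c=get_image(n); save(c,n+"1.png")
w=cv2.hconcat([cv2.imread("pics/wrist1.png"),cv2.imread("pics/side1.png")]); cv2.imwrite("pics/b.png",cv2.resize(w,(800,300)))
E
```

```text
1.7333 [0.56498666 0.12904449 0.15382791] [[-0.884 -0.468  0.001]
 [-0.468  0.883 -0.004]
 [ 0.001 -0.004 -1.   ]] 0.003969553620172275 [ 0.24362535 -0.7063847   0.27289727] [-0.3340967   0.43108438  0.02035577  1.77744397 -0.00556123  0.93346547
  1.74601658]
```

View pics/b.png

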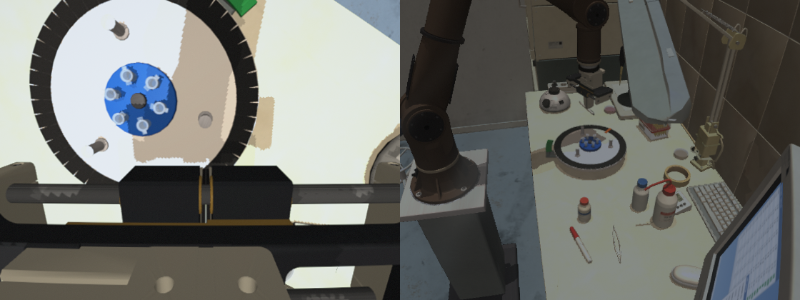

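The wrist view shows the shut fingers at (205,190) with the chosen peg straight ahead at (205,118). The side view shows the gripper clear of everything. Next I descend behind the peg.

Call:
drive_tool(steps=[[1,0,0,-30,0],[1,0,0,-30,0],[1,0,0,-20,0],[1,0,0,-9,0],[1,0,0,0,0],[1,0,0,0,0]])

```text
clock: 2.38
position: [0.5615, 0.1377, 0.0663]
ee_rot: [0.769, -3.046, -0.001]
force: [0.8, 0.2, 0.4]
width: 0.005
gripper_force: 0.0
```

```bash
python3 - <<'E'
from h import *
s=observe(); p=s["position"]; print(s["clock"],p,s["force"])
d=p[:2]-[.548,.0345]; print("s",d@[-.883,-.469],"n",d@[-.469,.883])
c=get_image("wrist"); save(c,"wrist2.png")
E
```

```text
2.3833 [0.56153642 0.13765001 0.06625131] [0.81708411 0.20774227 0.43859392]
s -0.0603300112222322 n 0.08473288053862811
```

View pics/wrist2.png

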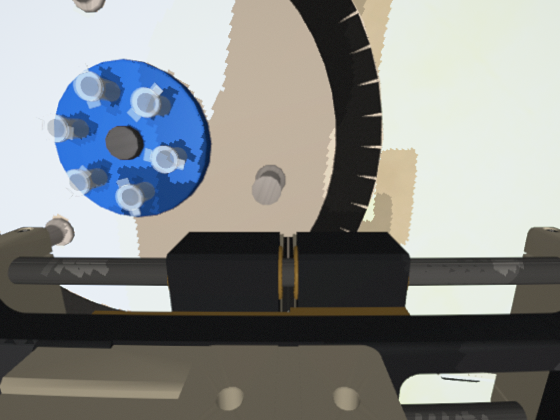

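The peg is straight ahead at (268,185), slightly inside the finger centre, and the tubes are well to the left. Flicking now.

Call:
drive_tool(steps=[[1,-5.3,-2.8,0,0],[1,-10.6,-5.6,0,0],[1,-17.7,-9.4,0,0],[1,-23.8,-12.7,0,0],[1,-23.8,-12.7,0,0],[1,-4,-2,38,0],[1,0,0,36,0],[1,0,0,0,0],[1,23,9,0,0.093],[1,23,9,0,0.093],[1,23,9,0,0.093],[1,23,9,0,0.093],[1,23,9,0,0.093],[1,23,9,0,0.093]])

```text
clock: 3.6
position: [0.6158, 0.1458, 0.1413]
ee_rot: [-1.581, 2.712, -0.001]
force: [0.5, 0.1, 0.6]
width: 0.003
gripper_force: 0.0
```

```bash
cat > m.py <<'E'
from h import *
import sys
C=np.array([.548,.0345])
s=observe(); p=s["position"]; print(s["clock"],p,s["force"],rot(s["ee_rot"])[:2,1])
def look(n):
    t=observe()["clock"]; c=get_image(n)
    h=cv2.cvtColor(c["image"],cv2.COLOR_RGB2HSV); H,S,V=[h[...,i].astype(int) for i in range(3)]
    o=(H>5)&(H<24)&(S>120)&(V>90); yy,xx=np.nonzero(o)
    if len(xx)==0: print(n,t,"none"); return c
    P=topt(c,np.c_[xx,yy],.05)[:,:2]-C; r=np.hypot(*P.T); k=(r>.105)&(r<.142)
    if k.sum()<4: print(n,t,"few",k.sum()); return c
    q=P[k].mean(0); a=np.degrees(np.arctan2(q[1],q[0])); print(n,round(t,3),"n",k.sum(),"r",np.hypot(*q).round(3),"ang",a.round(1),"theta",np.radians((a-169)%360).round(3)); return c
for i in range(int(sys.argv[1])):
    for n in sys.argv[3:]: c=look(n); save(c,f"{sys.argv[2]}_{n}_{i}.png")
E
python3 m.py 3 f side top
```

```text
3.6 [0.61583433 0.14578939 0.14128627] [0.49147235 0.05201545 0.59865369] [-0.87008721  0.49289529]
side 3.6 n 34 r 0.124 ang -79.7 theta 1.943
top 3.65 n 37 r 0.123 ang -67.9 theta 2.149
side 3.7 n 32 r 0.124 ang -57.4 theta 2.332
top 3.75 n 37 r 0.124 ang -46.4 theta 2.524
side 3.8 n 30 r 0.124 ang -35.6 theta 2.712
top 3.85 n 37 r 0.123 ang -25.1 theta 2.895
```

The wheel is running at about 3.8 rad/s, has passed the zone and is on the far side. I'll hover over the rim while it coasts.

Call:
drive_tool(steps=[[1,0,0,-25,0],[1,0,0,-25,0],[1,0,0,-20,0],[1,0,0,-6,0],[1,0,0,0,0],[1,0,0,0,0]])

```text
clock: 4.4
position: [0.6145, 0.1453, 0.0647]
ee_rot: [-1.575, 2.718, -0.0]
force: [0.1, 0.7, 0.9]
width: 0.005
gripper_force: 0.0
```

```bash
python3 m.py 2 g side top
```

```text
4.4 [0.61450925 0.1453339  0.06468393] [0.05205532 0.6942108  0.86184994] [-0.86774669  0.49700657]
side 4.4 few 3
top 4.45 few 0
side 4.5 n 14 r 0.118 ang 100.7 theta 5.091
top 4.55 few 0
```

Call:
drive_tool(steps=[[1,-2,-3.5,-4,0],[1,0,0,-4,0],[1,0,0,0,0],[1,0,0,0,0],[1,0,0,0,0],[1,0,0,0,0],[1,0,0,0,0],[1,0,0,0,0],[1,0,0,0,0]])

```text
clock: 5.35
position: [0.6125, 0.142, 0.0558]
ee_rot: [-1.576, 2.718, 0.0]
force: [0.4, -0.6, -0.4]
width: 0.005
gripper_force: 0.0
```

```bash
python3 m.py 2 g2 side top
```

```text
5.35 [0.61253496 0.14198013 0.05578204] [ 0.44931809 -0.61423224 -0.35887453] [-0.86798385  0.49659242]
side 5.35 n 38 r 0.123 ang -122.3 theta 1.199
top 5.4 n 37 r 0.123 ang -114.3 theta 1.338
side 5.45 n 38 r 0.125 ang -107.9 theta 1.45
top 5.5 n 35 r 0.123 ang -100.2 theta 1.584
```

Call:
drive_tool(steps=[[1,0,0,0,0],[1,0,0,0,0],[1,0,0,0,0],[1,0,0,0,0],[1,0,0,0,0],[1,0,0,0,0],[1,0,0,0,0],[1,0,0,0,0],[1,0,0,0,0]])

```text
clock: 6.3
position: [0.6125, 0.1419, 0.0558]
ee_rot: [-1.576, 2.718, 0.0]
force: [0.3, 0.5, 0.0]
width: 0.002
gripper_force: 0.0
```

```bash
python3 m.py 3 g3 top side
```

```text
6.3 [0.61250122 0.1419373  0.05576182] [0.34657677 0.51748175 0.0019949 ] [-0.86797393  0.49660976]
top 6.3 n 37 r 0.125 ang -0.3 theta 3.328
side 6.35 n 28 r 0.123 ang 5.4 theta 3.428
top 6.4 n 36 r 0.123 ang 10.7 theta 3.52
side 6.45 n 19 r 0.123 ang 16.5 theta 3.621
top 6.5 n 31 r 0.122 ang 21.1 theta 3.703
side 6.55 few 0
```

Call:
drive_tool(steps=[[1,0,0,-2.5,0],[1,0,0,0,0],[1,0,0,0,0],[1,0,0,0,0],[1,0,0,0,0],[1,0,0,0,0],[1,0,0,0,0],[1,0,0,0,0],[1,0,0,0,0],[1,0,0,0,0]])

```text
clock: 7.43
position: [0.6125, 0.1419, 0.0533]
ee_rot: [-1.576, 2.718, 0.0]
force: [-0.2, -0.3, 0.3]
width: 0.008
gripper_force: 0.0
```

```bash
python3 m.py 2 g4 side top
```

```text
7.4333 [0.61251818 0.14190972 0.05326899] [-0.20211488 -0.27972623  0.34877373] [-0.86797708  0.49660425]
side 7.433 n 17 r 0.123 ang 108.9 theta 5.234
top 7.4833 few 0
side 7.533 n 20 r 0.125 ang 116.7 theta 5.37
top 7.5833 few 0
```

Call:
drive_tool(steps=[[1,0,0,0,0],[1,0,0,0,0],[1,0,0,0,0],[1,0,0,0,0],[1,0,0,0,0],[1,0,0,0,0],[1,0,0,-6.5,0],[1,0,0,0,0],[1,0,0,0,0],[1,0,0,0,0],[1,0,0,0,0]])

```text
clock: 8.55
position: [0.6132, 0.1424, 0.0472]
ee_rot: [-1.576, 2.716, -0.0]
force: [0.5, 0.8, 4.3]
width: 0.007
gripper_force: 2.5
```

```bash
python3 m.py 2 g5 side top
```

```text
8.55 [0.61317328 0.142353   0.0472192 ] [0.52687929 0.81263556 4.28966494] [-0.86806274  0.49645376]
side 8.55 few 0
top 8.6 few 0
side 8.65 few 0
top 8.7 few 0
```

```bash
python3 - <<'E'
import cv2
a=cv2.imread("pics/g5_side_1.png")[150:300,150:350]; b=cv2.imread("pics/g5_top_1.png")[160:310,180:380]
cv2.imwrite("pics/c.png",cv2.resize(cv2.hconcat([a,b]),(800,300),interpolation=cv2.INTER_CUBIC))
E
```

```text
(no output)
```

View pics/c.png

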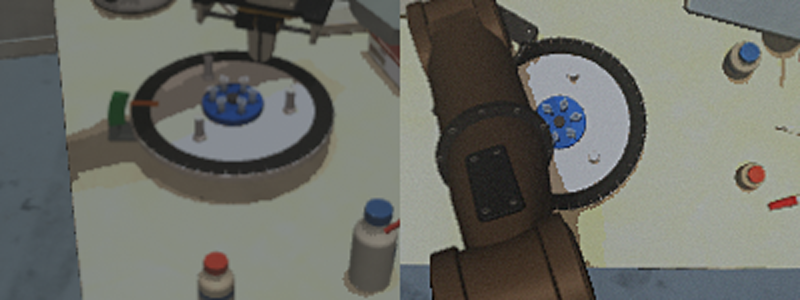

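The side crop shows the wheel stopped with the orange mark at (145,103), right beside the green arc at (119,107). The arm shades it, which is why the mask missed it. Lifting straight up.

Call:
drive_tool(steps=[[1,0,0,4,0],[1,0,0,6,0],[1,0,0,20,0],[1,0,0,35,0],[1,0,0,35,0],[1,0,20,20,0],[1,0,35,0,0],[1,0,35,0,0],[1,0,35,0,0],[1,0,35,0,0],[1,0,35,0,0],[1,0,0,0,0],[1,0,0,0,0],[1,0,0,0,0]])

```text
clock: 9.92
position: [0.6123, 0.3362, 0.1665]
ee_rot: [1.576, -2.716, 0.001]
force: [0.4, -0.5, -0.3]
width: 0.007
gripper_force: 0.0
```

```bash
sed -i 's/S>120)&(V>90)/S>110)\&(V>55)/' m.py; python3 m.py 3 g6 side top; python3 - <<'E'
import cv2
a=cv2.imread("pics/g6_side_2.png")[150:300,150:350]; b=cv2.imread("pics/g6_top_2.png")[160:310,180:380]
cv2.imwrite("pics/d.png",cv2.resize(cv2.hconcat([a,b]),(800,300),interpolation=cv2.INTER_CUBIC))
E
```

```text
9.9167 [0.61231215 0.3361653  0.16645677] [ 0.41456972 -0.48365517 -0.2894751 ] [-0.86806293  0.49645416]
side 9.917 n 40 r 0.125 ang 164.7 theta 6.208
top 9.967 n 40 r 0.123 ang 164.8 theta 6.211
side 10.017 n 40 r 0.125 ang 164.7 theta 6.208
top 10.067 n 40 r 0.123 ang 164.8 theta 6.211
side 10.117 n 40 r 0.125 ang 164.7 theta 6.208
top 10.167 n 41 r 0.123 ang 164.8 theta 6.209
```

View pics/d.png

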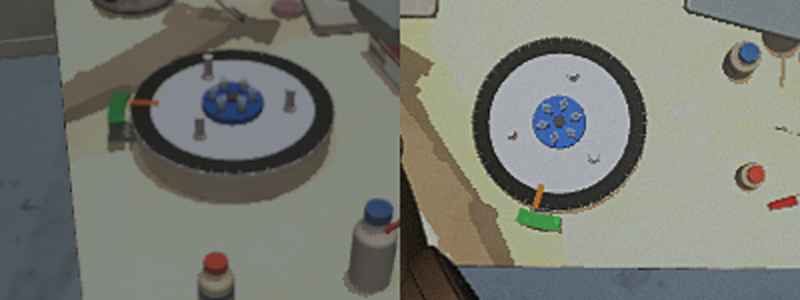

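The wheel is at rest at θ = -0.07 rad, well inside ±0.21. The mark at (540,195) points into the green arc at (540,220), and the finger is clear.

```bash
python3 -c "
from cell import arm; print(arm.sign_off())"
```

```text
the job is handed in; nothing more can be done
None
```

Job handed in: I flicked the wheel counter-clockwise, the mark ran past the green zone twice untouched, and one rim touch stopped it about 0.07 rad from the zone's centre (limit 0.21), with the finger lifted clear.

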